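# Pack the tall jars from the sloping display into the divided crate

### The job

Take the two tall jars from the sloping display and stand each upright in a free cell of the divided crate, one to a cell, on the cork pad that lies in it. Set them down rather than dropping them in, let go, and leave the short jar on the display and do not disturb the bottles already in the crate.

Things in the scene. Friction and masses are not known exactly. Their poses are not given: they have to be found in the camera images.
- jar_a: Tall round jar, 50 mm diameter, 105 mm high, black with plain brown band and white lid of the same diameter (top 22 mm), about 0.2 kg, rigid. Origin: centre of its underside; +z its own axis, towards the lid. Starts on the display, leaning 25 degrees towards the display's front, in any of its three places.
- jar_b: Second tall round jar, 50 mm diameter, 105 mm high, black with plain brown band and white lid of the same diameter (top 22 mm), about 0.2 kg, rigid. Origin: centre of its underside; +z its own axis, towards the lid. Starts on the display, leaning 25 degrees towards the display's front, in any of its three places.
- short_jar: Short jar, 50 mm diameter, 50 mm tall, same black body, brown band and white lid; stands in the third place on the display, leaning like the others. Stays there. Origin: centre of its underside, +z its axis towards the lid.
- display: Black steel sloping display, fixed, left or right of the crate: board 300 mm wide (y), 130 mm deep, tilted 25 degrees, rising from front (-x, robot side) to back (108 mm high). A front lip, 30 mm above the board, stops the jars; no side walls. Jars stand at y = -95, 0, +95 mm. Origin: on the bench below the middle jar's underside centre (which is 70 mm up); z up.
- crate: Open grey plastic crate fixed to the bench, 164 x 164 mm, 50 mm high; walls, floor and the cross of dividers 4 mm thick, dividers also 50 mm high: 2 x 2 cells of 76 mm inside, centres 80 mm apart. Two cells hold bottles, two are free but for a cork pad. Origin: centre of its underside on the bench; x, y along its sides, z up.
- cell0 (a point): Centre of the floor (4 mm above the bench) of the crate cell on the crate's -x, -y side.
- cell1 (a point): Centre of the floor (4 mm above the bench) of the crate cell on the crate's -x, +y side.
- cell2 (a point): Centre of the floor (4 mm above the bench) of the crate cell on the crate's +x, -y side.
- cell3 (a point): Centre of the floor (4 mm above the bench) of the crate cell on the crate's +x, +y side.
- pad_a: Round cork pad, 60 mm diameter, 6 mm thick, lying loose on the floor of a free crate cell (its top is 10 mm above the bench). Origin: centre of its underside. It marks a free cell; which two cells are free varies.
- pad_b: Round cork pad, 60 mm diameter, 6 mm thick, lying loose on the floor of a free crate cell (its top is 10 mm above the bench). Origin: centre of its underside. It marks a free cell; which two cells are free varies.
- bottle_a: Amber bottle with black cap and paper label, 46 mm diameter, 105 mm tall, standing in a crate cell. Stays where it is. Origin: centre of its underside, z up.
- bottle_b: Amber bottle with black cap and paper label, 46 mm diameter, 105 mm tall, standing in a crate cell. Stays where it is. Origin: centre of its underside, z up.
Things that resemble listed ones, but are neither listed nor needed, are in the scene too. What is shaped like the jar_a but purple is not meant.

How it is judged:
By the outcome, as a careful person would: the job done as asked, in the order asked, and still so for the second after the job is handed in, with the robot touching nothing.
It also fails if it takes over 59 s, if anything falls off the work surface, if the arm or the gripper's body presses on something with over 40 N, if the wrist force passes 120 N, or if a joint passes its speed limit or range.

### The arm

A 6-joint arm with a two-finger parallel gripper is mounted at the origin on the work surface. World frame = base frame: x ahead of the robot, y to its left, z up, the work surface at z = 0. Lengths are in mm, angles in rad, forces in N, time in s.
With the tool pointing down it reaches from about 275 to 750 mm from the base axis. Payload 10.2 kg.
Tool frame: the origin (TCP) lies at the very end of the fingers, on their centre line; the grasp point (between the pads) lies 19 mm behind it (ctrl.hold_point_z is the distance from the TCP to the grasp point, in mm); z points along the fingers, y is the direction in which the jaws open and shut (so a half turn about z gives the same grasp; the last joint's range is limited). The gripper opens to 85 mm and grips with 20 to 120 N. Pads are 22 mm wide; open, the fingers measure 114 mm over their backs; the gripper's body (76 mm by 85 mm) begins 54 mm behind the grasp point. The pads swing forward as they close: fully open they stand 13 mm farther back than shut.
Start: joints at [-1.341, 0.313, 1.498, -0, 1.331, -0.223], TCP at [229.668, -472.105, 231.294] pointing down, gripper open.
Joint ranges: [-2.94, 2.94], [-0.97, 2.17], [0.19, 2.56], [-1.23, 4.37], [0.02, 3.11], [-2.88, 2.88]. Speed limits (rad/s): [2.39, 2.39, 3.01, 3.14, 3.14, 3.14].

### API

Orientations are given as a unit quaternion [w, x, y, z].
In Python, from rig import readout, cams, workorder, spotter, ctrl gives the robot as it stands.
- The arm moves only by the tool step_arm, never from a script. Its argument "plan" is text: rows parted by semicolons, each of 5 numbers parted by spaces: the shift along the tool's x, y, z in cm, then the turn about the tool's z in degrees, then the opening in per cent of the stroke, from 0 (shut) to 100 (fully open). In form: x y z twist gripper; .... A call has 1 to 10 rows; each row is the pose to reach, as a shift and turn from the pose commanded when the call began, along the tool's axes at that moment; what a row does not reach only later rows make up. A row lasts 1/10 s, in which the tool goes at most 50 mm and 8.59 degrees, less where a joint would pass 70% of its speed; a pose out of reach is approached as far as the arm can. A call with a gripper value outside its range is refused whole. The fingers move at their own pace and stop on an object; "grip_force" is the grip in N (left out, the last holds). Time passes only in rows, so rows that repeat a pose let the fingers close. It gives the time, the measured TCP pose, the force and the opening at its end, in the units of the state.
- readout.sense(): the state, without advancing time (a new reading comes with each control period).
- cams.capture(name): name is "scene" or "side" or "wrist"; returns (picture, depth): 400x640x3 uint8, red, green, blue; 400x640 float32, mm along the optical axis (not along the pixel's ray), 0 where there is no reading.
- cams.camera_info(name): a dict with "vfov" (degrees; the focal length in pixels is half the picture's height over the tangent of half this angle, whatever the lens; pixels are square), "cx", "cy" (the principal point, pixels), "k1" (the pictures are not rectified: a ray, as slopes to the right and down, at radius r is drawn at 1 + k1 r^2 times it, then the intrinsics apply), "rvec" (rotation vector, rad) and "tvec" (3), from world to camera coordinates, as OpenCV has them. Camera axes: x right, y down, z forward; pixel columns grow to the right and rows downward; lengths in mm; the calibration is good to about 2 mm. A picture is of the moment at which its call begins: read the wrist's pose just before it. camera_info takes no time and is no camera call; for the wrist camera it gives the pose at the moment of the call.
- workorder.finish_job(): hands the job in, once; it reports no verdict.
Trained networks look in the newest picture that a camera, given by its name, has taken for a name from the list of things; names that differ only in an ending like _2 or _b are one class to them, and where a whole thing is asked for, a point or a joint stands for the part that bears it (a point fixed in the world has none). Each returns a list of dicts, best first, with "conf" (0 to 1); they miss things now and then, are a little off and sometimes report something else, mostly with a low value. They report only what shows in the picture. A call takes as long as a camera call. They do not tell look-alikes from the thing itself.
- spotter.regions_of(camera, target): "pixels" (400x640 bool, what is visible of it) and "extent" ([centre column, centre row, width, height] in pixels, round what is visible of it).
The state is a dict: "time_s": time; "joints": joint angles; "dq": joint speeds; "tau": joint torques, N m; "eef_pos": TCP position; "ee_rot": TCP orientation; "force": force on the tool from outside, world axes, zero at the start; "wrist_torque": the same for the moment, N m; "grip_width": opening from 0.0 (shut) to 1.0 (fully open).
Only numpy, scipy, OpenCV 4.12 (cv2) and the standard library are available. Lean on these libraries where they do the work, as an engineer would, in place of code of your own. Each camera call takes 0.05 s, during which the arm holds its last target. There are 200 camera calls.

## Working session

There is one attempt and no reset: what is moved stays moved. The work goes in short steps, Python scripts to look and compute and a tool call to move; the robot and the scene stay as the last step left them, time stands still between calls to the robot, and variables do not carry over. Pictures are saved under pics/ and viewed, about 8 in all and at most 12, crops included, and the job is handed in when it is done.

Besides the shell and the picture viewer there is one more tool, called after ">>>" as name(argument=value, ...) on one line, values as JSON. step_arm: Moves the arm, as the interface text tells. Its arguments: {"type":"object","properties":{"plan":{"type":"string"},"grip_force":{"type":"number"}},"required":["plan"]}

```bash
ls; mkdir -p pics; cat > h.py <<'E'
import numpy as np, cv2
from rig import readout, cams, workorder, spotter, ctrl
def pts(cam, uv, z, info=None):
    i=info or cams.camera_info(cam); f=200/np.tan(np.radians(i["vfov"])/2)
    uv=np.atleast_2d(uv).astype(float); d=np.c_[(uv[:,0]-i["cx"])/f,(uv[:,1]-i["cy"])/f]
    s=d.copy()
    for _ in range(20): s=d/(1+i["k1"]*(s**2).sum(1,keepdims=True))
    R=cv2.Rodrigues(np.array(i["rvec"],float))[0]; t=np.array(i["tvec"],float).ravel()
    return (np.c_[s,np.ones(len(s))]*np.asarray(z).reshape(-1,1)-t)@R
def proj(cam,P):
    i=cams.camera_info(cam); f=200/np.tan(np.radians(i["vfov"])/2)
    R=cv2.Rodrigues(np.array(i["rvec"],float))[0]; c=np.atleast_2d(P)@R.T+np.array(i["tvec"],float).ravel()
    s=c[:,:2]/c[:,2:]; s=s*(1+i["k1"]*(s**2).sum(1,keepdims=True)); return s*f+[i["cx"],i["cy"]]
def cloud(cam,mask,dep):
    v,u=np.nonzero(mask&(dep>0)); return pts(cam,np.c_[u,v],dep[v,u])
E
python3 - <<'E'
from h import *
print(readout.sense()); print(ctrl.hold_point_z)
np.set_printoptions(precision=1,suppress=True)
for c in ["scene","side"]:
    im,d=cams.capture(c); cv2.imwrite(f"pics/{c}0.png",im[:,:,::-1]); np.savez(f"{c}0.npz",im=im,d=d)
    for t in ["jar_a","short_jar","crate","display","pad_a","bottle_a"]:
        for r in spotter.regions_of(c,t):
            P=cloud(c,r["pixels"],d)
            print(c,t,round(r["conf"],2),np.round(r["extent"]),len(P), *( [np.percentile(P,[2,50,98],axis=0).ravel()] if len(P) else []))
E
```

```text
pics
{'time_s': 0.0, 'joints': array([-1.34138654e+00,  3.13459144e-01,  1.49844270e+00,  1.13301094e-05,
        1.33098057e+00, -2.23444543e-01]), 'dq': array([-0.00047206, -0.00163597,  0.00071953, -0.00154782,  0.00035319,
        0.00011241]), 'tau': array([-2.11508050e-04, -4.12270260e+01, -2.59742403e+01, -1.56982746e-04,
        4.14645896e-03,  3.22318044e-05]), 'eef_pos': array([ 229.61684981, -471.84226475,  230.72827824]), 'ee_rot': array([-6.44892001e-04,  9.74474805e-01,  2.24495964e-01,  3.57861197e-06]), 'force': array([-1.2189022 , -0.55031198,  0.63025604]), 'wrist_torque': array([ 0.03529393,  0.01008315, -0.04058107]), 'grip_width': 0.9968504717060217}
18.700000000000003
scene jar_a 0.93 [256. 198.  54.  34.] 1105 [358.2 -41.7   9.8 419.5 -30.   41.  460.9   3.5  51.5]
scene jar_a 0.74 [399. 243.  59.  26.] 1323 [696.  -14.6  12.8 743.4  13.1  42.3 790.6  47.9  51.4]
scene jar_a 0.65 [354. 133.  33.  50.] 968 [494.2 193.4  78.4 532.4 202.3 127.8 564.6 233.1 171. ]
scene jar_a 0.63 [330. 147.  32.  51.] 1148 [473.8  99.2  74.2 518.9 109.8 128.8 551.8 146.3 172.5]
s
[... 1595 characters left out ...]
1.  24.] 1342 [682.3  -6.1   7.9 727.1  38.7  39.2 779.3  67.3  50.2]
side short_jar 0.66 [205. 317.  41.  45.] 1417 [520.6 293.5  69.9 541.8 322.8 111.8 568.  339.2 124.5]
side crate 0.84 [343. 184.  90.  70.] 3700 [ 499.1 -255.8    1.3  590.5 -136.9   28.6  687.6  -62.5   50.1]
side crate 0.53 [260. 272.  53.  54.] 1944 [482.6 186.7  73.6 510.2 238.2 151.7 558.5 249.  173. ]
side display 0.7 [235. 302. 207. 196.] 13721 [489.7  78.4   0.8 574.  260.8  83.  641.3 364.9 106.9]
side bottle_a 0.97 [354. 178.  25.  42.] 655 [ 524.1 -140.4   34.1  541.1 -122.8   69.3  564.7 -111.2  108.9]
side bottle_a 0.61 [328. 152.  21.  42.] 675 [ 623.2 -321.4   -0.8  639.3 -177.3   64.9  708.2 -156.9  108.3]
```

```bash
python3 - <<'E'
import cv2,numpy as np
a=cv2.imread("pics/scene0.png");b=cv2.imread("pics/side0.png")
x=cv2.resize(a[100:345,200:480],None,fx=2.1,fy=2.1);y=cv2.resize(b[120:400,130:460],None,fx=1.2,fy=1.2)
cv2.imwrite("pics/c1.png",x);cv2.imwrite("pics/c2.png",cv2.resize(b[120:400,130:460],None,fx=2.1,fy=2.1))
E
```

```text
(no output)
```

View pics/c1.png

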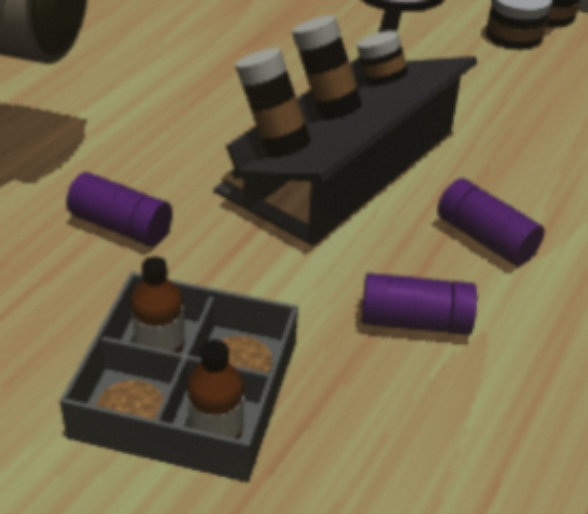

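View pics/c2.png

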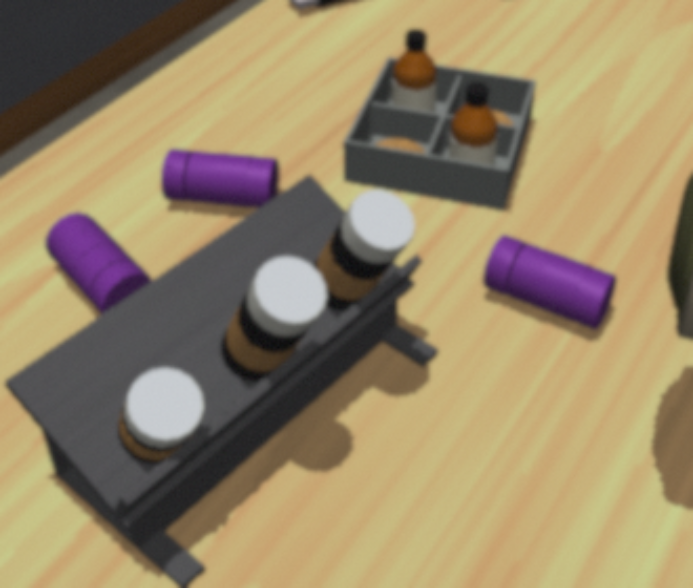

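Tall jars (black/brown, white lid): scene px (330,147) and (354,133). The lookalikes are the three purple ones lying on the bench at scene (256,198), (399,243) and (433,207), which I reject. The short jar is at (381,127). The pads, which mark the free cells, are at (262,289) and (319,270), with bottles in the other two cells. The crops already confirm this choice; next I fit the poses.

```bash
cat > fit.py <<'E'
from h import *
from scipy.optimize import least_squares
np.set_printoptions(precision=1,suppress=True)
C={}
for c in ["scene","side"]:
    z=np.load(f"{c}0.npz"); v,u=np.nonzero(z["d"]>0); C[c]=pts(c,np.c_[u,v],z["d"][v,u])
def axis(yaw,t=np.radians(25)): return np.array([-np.cos(yaw)*np.sin(t),-np.sin(yaw)*np.sin(t),np.cos(t)])
def fitjar(P,b0,H):
    def sd(p):
        a=axis(p[3]); q=P-p[:3]; h=q@a; r=np.linalg.norm(q-np.outer(h,a),axis=1)-25; k=abs(h-H/2)-H/2
        return np.where((r>0)&(k>0),np.hypot(r,k),np.maximum(r,k))
    s=least_squares(sd,[*b0,0],loss="soft_l1",f_scale=1.5,x_scale=[1,1,1,.02]); return s.x,np.median(abs(s.fun)),len(P)
for n,c0,H in [("t1",(500,128,128),105),("t2",(520,223,128),105),("sh",(550,310,105),50)]:
    for k in [["scene"],["side"],["scene","side"]]:
        P=np.vstack([C[c] for c in k]); m=(np.hypot(P[:,0]-c0[0],P[:,1]-c0[1])<62)&(P[:,2]>105)
        if H==50: m=(np.hypot(P[:,0]-c0[0],P[:,1]-c0[1])<45)&(P[:,2]>100)
        x,r,l=fitjar(P[m],(c0[0]+22,c0[1],70),H); print(n,k,x[:3],"yaw",np.degrees(x[3]),r,l)
for k in [["scene"],["side"],["scene","side"]]:
    P=np.vstack([C[c] for c in k]); m=(abs(P[:,2]-49.5)<2)&(P[:,0]>480)&(P[:,0]<720)&(P[:,1]<-50)&(P[:,1]>-290)
    Q=P[m][:,:2]
    def f(p):
        R=np.array([[np.cos(p[2]),-np.sin(p[2])],[np.sin(p[2]),np.cos(p[2])]]); q=abs((Q-p[:2])@R)
        d=np.minimum.reduce([np.hypot(abs(q[:,0]-o),np.maximum(q[:,1]-82,0)) for o in (80,0)]+[np.hypot(abs(q[:,1]-o),np.maximum(q[:,0]-82,0)) for o in (80,0)])
        return d
    best=min((least_squares(f,[599,-165,y],loss="soft_l1",x_scale=[1,1,.02]) for y in np.radians([-20,-8,0,8,20])),key=lambda s:s.cost)
    x=best.x; c,s=np.cos(x[2]),np.sin(x[2])
    print("crate",k,x[:2],"yaw",np.degrees(x[2]),np.median(best.fun),len(Q),P[m][:,2].mean())
    for i,(a,b) in enumerate([(-40,-40),(-40,40),(40,-40),(40,40)]): print(" cell",i,x[0]+c*a-s*b,x[1]+s*a+c*b)
E
python3 fit.py
```

```text
t1 ['scene'] [532.4 123.1  70.4] yaw -9.42304157213247 0.8291082505174394 837
t1 ['side'] [532.1 124.5  69.1] yaw -7.864157375262592 0.535464553676519 1384
t1 ['scene', 'side'] [532.5 123.8  69.5] yaw -8.580690354021336 0.7228968097805506 2221
t2 ['scene'] [546.9 217.8  68.7] yaw -7.573797135016502 0.8606637093421998 728
t2 ['side'] [545.9 218.6  69.2] yaw -7.990068879298511 0.5065687208282554 1556
t2 ['scene', 'side'] [546.3 218.2  69.3] yaw -8.145181789880183 0.6748687924172856 2284
sh ['scene'] [561.6 311.1  68.8] yaw -6.812122159017859 0.8497545977217591 253
sh ['side'] [561.5 311.7  70.2] yaw -9.62155721810244 0.610922391638363 1108
sh ['scene', 'side'] [561.3 311.5  70. ] yaw -8.89785250186847 0.7277275564187562 1361
crate ['scene'] [ 597.3 -162.8] yaw 16.377924018629216 1.3750846691678191 742 49.679666126435734
 cell 0 570.229377205288 -212.48275715322805
 cell 1 547.6716321172049 -135.72894202628427
 cell 2 646.9831923322316 -189.92501206514495
 cell 3 624.4254472441486 -113.17119693820118
crate ['side'] [ 595.3 -161.4] yaw 16.119441830891986 1.5093179758383997 435 49.17314630880587
 cell 0 567.9408694219709 -210.9668192923674
 cell 1 545.7296172043788 -134.11201934515196
 cell 2 644.7956693691864 -188.75556707477523
 cell 3 622.5844171515943 -111.90076712755979
crate ['scene', 'side'] [ 596.6 -162.3] yaw 16.309654000416025 1.6487932456906265 1177 49.49246466452495
 cell 0 569.4107128763983 -211.97204250398244
 cell 1 546.9444387597352 -135.1914034905244
 cell 2 646.1913518898564 -189.50576838731934
 cell 3 623.7250777731933 -112.72512937386131
```

```bash
cat >> h.py <<'E'
CR=np.array([596.6,-162.3]); CY=np.radians(16.3)
def crate(x,y): c,s=np.cos(CY),np.sin(CY); return CR+[c*x-s*y,s*x+c*y]
def rel(targets):
    "targets: list of (x,y,ztcp,tool-x angle deg) -> rows cm, deg"
    from scipy.spatial.transform import Rotation as Ro
    s=readout.sense(); R=Ro.from_quat(np.roll(s["ee_rot"],-1)).as_matrix(); a0=np.degrees(np.arctan2(R[1,0],R[0,0]))
    print("t %.1f tcp %s xang %.1f F %s grip %.3f zax %s"%(s["time_s"],s["eef_pos"].round(1),a0,s["force"].round(1),s["grip_width"],R[:,2].round(3)))
    for t in targets:
        print((R.T@(np.array(t[:3])-s["eef_pos"])/10).round(2), "twist %.1f"%((a0-t[3]+180)%360-180), "for",np.round(t,1))
E
python3 -c "
from h import *
rel([(502.3,128.3,265,-8.5),(502.3,128.3,116.5,-8.5)])"
```

```text
t 0.7 tcp [ 229.7 -472.1  231.3] xang 25.9 F [-0.9 -0.7  0.2] grip 1.003 zax [ 0.  0. -1.]
[ 50.78 -42.06  -3.37] twist 34.4 for [502.3 128.3 265.   -8.5]
[ 50.78 -42.06  11.48] twist 34.4 for [502.3 128.3 116.5  -8.5]
```

>>> step_arm(plan="0 0 -3.4 0 75; 50.8 -42.1 -3.4 34.4 75; 50.8 -42.1 -3.4 34.4 75; 50.8 -42.1 -3.4 34.4 75; 50.8 -42.1 -3.4 34.4 75; 50.8 -42.1 -3.4 34.4 75; 50.8 -42.1 -3.4 34.4 75; 50.8 -42.1 -3.4 34.4 75; 50.8 -42.1 -3.4 34.4 75; 50.8 -42.1 -3.4 34.4 75", grip_force=30)

```text
time_s: 1.7
eef_pos: [412.7, -68.3, 265.6]
ee_rot: [0.0, 0.997, -0.074, 0.0]
force: [1.1, -0.8, 0.1]
grip_width: 0.755
```

```bash
python3 -c "
from h import *
rel([(502.3,128.3,265,-8.5),(502.3,128.3,116.5,-8.5)])"
```

```text
t 1.7 tcp [412.7 -68.3 265.6] xang -8.5 F [ 1.1 -0.8  0.1] grip 0.755 zax [ 0.001 -0.    -1.   ]
[  5.97 -20.76   0.06] twist 0.0 for [502.3 128.3 265.   -8.5]
[  5.96 -20.77  14.91] twist 0.0 for [502.3 128.3 116.5  -8.5]
```

>>> step_arm(plan="6 -20.8 0 0 75; 6 -20.8 0 0 75; 6 -20.8 0 0 75; 6 -20.8 0 0 75; 6 -20.8 0 0 75; 6 -20.8 0 0 75; 6 -20.8 0 0 75")

```text
time_s: 2.4
eef_pos: [501.9, 126.0, 265.2]
ee_rot: [0.0, 0.997, -0.074, -0.0]
force: [-0.5, -0.7, -0.2]
grip_width: 0.75
```

```bash
python3 -c "
from h import *
rel([(502.3,128.3,116.5,-8.5)])
im,d=cams.capture('wrist'); cv2.imwrite('pics/w1.png',im[:,:,::-1])
"
```

```text
t 2.4 tcp [501.9 126.  265.2] xang -8.5 F [-0.5 -0.7 -0.2] grip 0.750 zax [-0. -0. -1.]
[ 1.000e-02 -2.400e-01  1.487e+01] twist 0.0 for [502.3 128.3 116.5  -8.5]
```

View pics/w1.png

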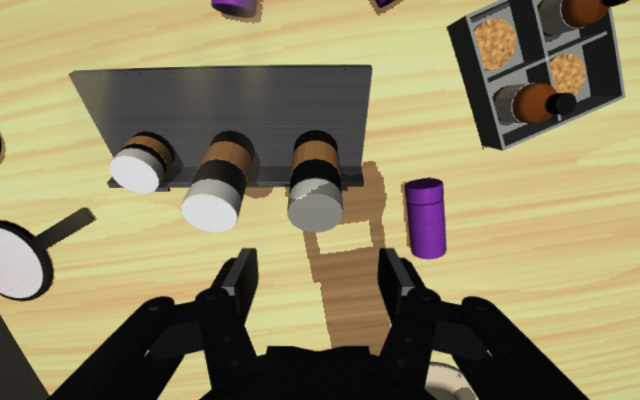

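The wrist view shows the target jar (lid 315,205) centred between the fingers (centre about 318). The neighbouring jar (212,205) is clear of the finger path. Descending and gripping.

>>> step_arm(plan="0 -0.2 4 0 75; 0 -0.2 8 0 75; 0 -0.2 12 0 75; 0 -0.2 14.9 0 75; 0 -0.2 14.9 0 75; 0 -0.2 14.9 0 40; 0 -0.2 14.9 0 40; 0 -0.2 14.9 0 40; 0 -0.2 14.9 0 40; 0 -0.2 14.9 0 40", grip_force=30)

```text
time_s: 3.45
eef_pos: [503.2, 128.4, 117.8]
ee_rot: [0.0, 0.997, -0.074, 0.001]
force: [-1.9, -1.7, 7.1]
grip_width: 0.577
```

```bash
python3 -c "
from h import *
p=crate(-150,-40);q=crate(-107,-40)
rel([(502.3,128.3,116.5,-8.5),(*p,220,16.3)]); print(p,q)"
```

```text
t 3.5 tcp [503.2 128.4 117.8] xang -8.4 F [-1.9 -1.7  7.1] grip 0.577 zax [ 0.003 -0.    -1.   ]
[-0.08  0.02  0.13] twist 0.1 for [502.3 128.3 116.5  -8.5]
[  1.59  37.3  -10.21] twist -24.7 for [ 463.9 -242.8  220.    16.3]
[ 463.85587456 -242.79221802] [ 505.12750212 -230.72354953]
```

>>> step_arm(plan="0 0 -3 0 40; 0 0 -7 0 40; 0 0 -10.2 0 40; 0 5 -10.2 0 40; 0.5 10 -10.2 -6 40; 1 14.5 -10.2 -12 40; 1.2 19 -10.2 -18 40; 1.4 24 -10.2 -24.8 40; 1.6 29 -10.2 -24.8 40; 1.6 33.5 -10.2 -24.8 40")

```text
time_s: 4.45
eef_pos: [468.4, -207.3, 218.7]
ee_rot: [0.0, 0.99, 0.142, 0.0]
force: [1.2, -0.5, -1.3]
grip_width: 0.58
```

>>> step_arm(plan="0 0 0 0 40; 0 0 0 0 40")

```text
time_s: 4.65
eef_pos: [468.7, -205.7, 218.4]
ee_rot: [-0.0, 0.99, 0.141, 0.0]
force: [-0.1, 0.6, -2.0]
grip_width: 0.577
```

```bash
python3 -c "
from h import *
im,d=cams.capture('side'); cv2.imwrite('pics/s2.png',cv2.resize(im[50:350,250:600,::-1],None,fx=2,fy=2))
rel([(*crate(-150,-40),220,16.3),(*crate(-150,-40),68,16.3),(*crate(-107,-40),68,16.3)])"
```

```text
t 4.7 tcp [ 469.  -204.8  218.5] xang 16.3 F [-0.   0.3 -1.4] grip 0.580 zax [ 0.  0. -1.]
[-1.56  3.51 -0.16] twist 0.0 for [ 463.9 -242.8  220.    16.3]
[-1.56  3.51 15.04] twist 0.0 for [ 463.9 -242.8   68.    16.3]
[ 2.74  3.51 15.05] twist 0.0 for [ 505.1 -230.7   68.    16.3]
```

View pics/s2.png

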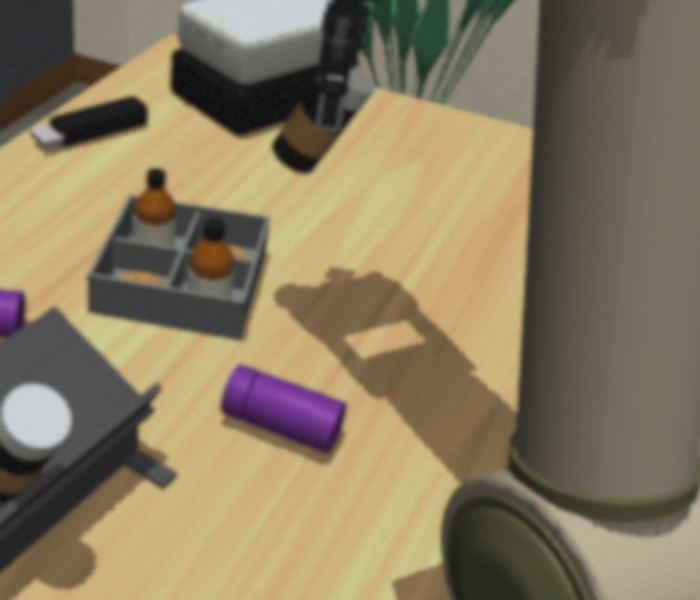

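The jar is held and still tilted about 25° (crop 300,130), with its base leaning toward the crate. Next I go down beside the outer wall, then push it square against the wall.

>>> step_arm(plan="-1.6 3.5 4 0 40; -1.6 3.5 8 0 40; -1.6 3.5 12 0 40; -1.6 3.5 15 0 40; -1.6 3.5 15 0 40; -0.8 3.5 15 0 40; -0.2 3.5 15 0 40; 0.2 3.5 15 0 40; 0.6 3.5 15 0 40; 1.0 3.5 15 0 40", grip_force=20)

```text
time_s: 5.7
eef_pos: [488.3, -236.3, 70.3]
ee_rot: [0.001, 0.99, 0.143, -0.001]
force: [-11.3, -1.1, 5.7]
grip_width: 0.579
```

```bash
python3 -c "
from h import *
im,d=cams.capture('side'); cv2.imwrite('pics/s3.png',cv2.resize(im[90:290,300:480,::-1],None,fx=3,fy=3))
rel([(*crate(-107,-40),68,16.3)])"
```

```text
t 5.8 tcp [ 489.  -236.    70.1] xang 16.4 F [-3.6 -0.9 -3.4] grip 0.581 zax [-0.    -0.002 -1.   ]
[ 1.7  -0.05  0.21] twist 0.1 for [ 505.1 -230.7   68.    16.3]
```

View pics/s3.png

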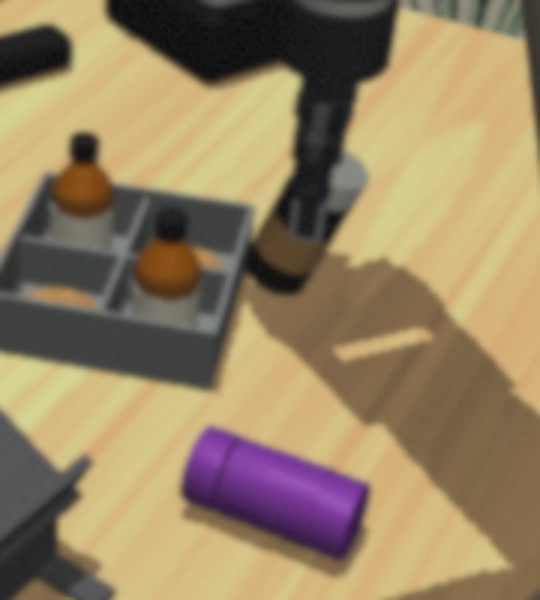

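Jar base is touching the crate wall (crop 250,265) with 4–11 N; still leaning. Continue the push.

>>> step_arm(plan="0.3 0 0.1 0 40; 0.5 0 0.2 0 40; 0.7 0 0.2 0 40; 0.9 0 0.2 0 40; 1.1 0 0.2 0 40; 1.3 0 0.2 0 40; 1.5 0 0.2 0 40; 1.6 0 0.2 0 40; 1.6 0 0.2 0 40")

```text
time_s: 6.65
eef_pos: [504.1, -231.7, 68.2]
ee_rot: [0.001, 0.99, 0.143, -0.0]
force: [-5.7, -1.3, 1.5]
grip_width: 0.58
```

```bash
python3 -c "
from h import *
im,d=cams.capture('side'); cv2.imwrite('pics/s4.png',cv2.resize(im[90:290,300:480,::-1],None,fx=3,fy=3))
rel([(*crate(-107,-40),68,16.3)])"
```

```text
t 6.7 tcp [ 504.1 -231.7   68.2] xang 16.4 F [-5.7 -1.3  1.5] grip 0.581 zax [ 0.    -0.002 -1.   ]
[ 0.13 -0.07  0.02] twist 0.1 for [ 505.1 -230.7   68.    16.3]
```

View pics/s4.png

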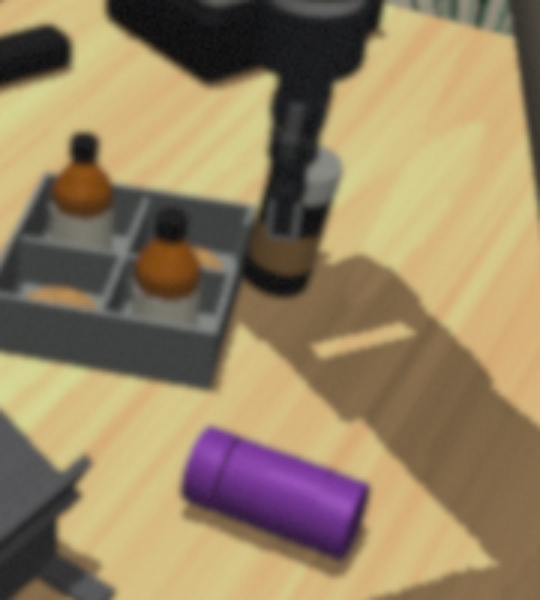

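Still leaning, about 10° (lid 320,180 against base 275,280). I keep pushing in small increments.

>>> step_arm(plan="0.1 0 0 0 40; 0.2 0 0 0 40; 0.3 0 0 0 40; 0.4 0 0 0 40; 0.4 0 0 0 40")

```text
time_s: 7.2
eef_pos: [507.9, -230.6, 68.2]
ee_rot: [0.001, 0.99, 0.143, -0.0]
force: [-6.6, -1.4, 1.7]
grip_width: 0.577
```

```bash
cat > tilt.py <<'E'
from h import *
from scipy.optimize import least_squares
np.set_printoptions(precision=2,suppress=True)
def tilt(g,s=72,cams_=("side","scene"),both=False):
    "g: grasp point world; fits cylinder to white/brown jar pixels near it"
    Ps=[]
    for c in cams_:
        im,d=cams.capture(c); v,u=np.nonzero(d>0); P=pts(c,np.c_[u,v],d[v,u])
        hsv=cv2.cvtColor(im,cv2.COLOR_RGB2HSV)[v,u].astype(int)
        rr=np.hypot(P[:,0]-g[0],P[:,1]-g[1]); ok=(rr<60)&(P[:,2]>g[2]-s+3)&(P[:,2]<g[2]+50)
        white=(hsv[:,1]<45)&(hsv[:,2]>110)&(P[:,2]>g[2]+5); brown=(hsv[:,0]<22)&(hsv[:,1]>70)&(P[:,2]<g[2])&(P[:,2]>g[2]-s+15)
        m=ok&(white|brown); print(c,(ok&white).sum(),(ok&brown).sum()); Ps.append(P[m])
    P=np.vstack(Ps)
    def sd(p):
        a=np.array([p[3],p[4],1]);a/=np.linalg.norm(a); q=P-[*p[:2],g[2]]; h=q@a+p[2]; r=np.linalg.norm(q-np.outer(q@a,a),axis=1)-25; k=abs(h-52.5)-52.5
        return np.where((r>0)&(k>0),np.hypot(r,k),np.maximum(r,k))
    f=least_squares(sd,[g[0],g[1],s,-.1,0],loss="soft_l1",x_scale=[1,1,1,.02,.02]); p=f.x
    c,sn=np.cos(CY),np.sin(CY)
    print("axis xy at grasp",p[:2],"s",p[2],"tilt deg crate x,y",np.degrees(np.arctan([p[3]*c+p[4]*sn,-p[3]*sn+p[4]*c])),"res",np.median(abs(f.fun)),len(P))
    return P,p
E
python3 -c "
from tilt import *
e=readout.sense()['eef_pos']; tilt(e+[0,0,18.7])
rel([(*crate(-107,-40),68,16.3)])"
```

```text
side 94 318
scene 0 431
axis xy at grasp [ 501.3  -232.33] s 72.2681958297426 tilt deg crate x,y [-3.97 -0.14] res 0.9429129978454931 843
t 7.3 tcp [ 507.9 -230.6   68.2] xang 16.4 F [-6.8 -1.1  1.4] grip 0.577 zax [-0. -0. -1.]
[-0.27 -0.06  0.02] twist 0.1 for [ 505.1 -230.7   68.    16.3]
```

>>> step_arm(plan="0.1 0 0 0 40; 0.2 0 0 0 40; 0.3 0 0 0 40; 0.4 0 0 0 40; 0.4 0 0 0 40")

```text
time_s: 7.8
eef_pos: [512.0, -229.4, 68.2]
ee_rot: [0.001, 0.99, 0.143, 0.0]
force: [-5.3, -0.9, 1.1]
grip_width: 0.581
```

```bash
python3 -c "
from tilt import *
e=readout.sense()['eef_pos']; tilt(e+[0,0,18.7])
rel([(*crate(-107,-40),68,16.3)])"
```

```text
side 94 316
scene 0 419
axis xy at grasp [ 504.56 -231.22] s 72.03498119930453 tilt deg crate x,y [-0.83 -0.01] res 0.9933598354101072 829
t 7.9 tcp [ 512.  -229.4   68.3] xang 16.4 F [-5.5 -1.6  1.7] grip 0.576 zax [ 0. -0. -1.]
[-0.69 -0.06  0.03] twist 0.1 for [ 505.1 -230.7   68.    16.3]
```

```bash
python3 -c "
from h import *
rel([(*crate(-32.4,-40),130,16.3),(*crate(-32.4,-40),66,16.3),(*crate(-32.4,-40),63,16.3)])"
```

```text
t 7.9 tcp [ 512.  -229.4   68.3] xang 16.4 F [-5.5 -1.6  1.7] grip 0.576 zax [ 0.001 -0.002 -1.   ]
[ 6.77 -0.04 -6.17] twist 0.1 for [ 576.7 -209.8  130.    16.3]
[ 6.77 -0.05  0.23] twist 0.1 for [ 576.7 -209.8   66.    16.3]
[ 6.77 -0.05  0.53] twist 0.1 for [ 576.7 -209.8   63.    16.3]
```

>>> step_arm(plan="-0.3 0 0 0 40; -0.3 0 -4 0 40; -0.3 0 -6.2 0 40; 3.5 0 -6.2 0 40; 6.8 0 -6.2 0 40; 6.8 0 -6.2 0 40; 6.8 0 -3 0 40; 6.8 0 -1 0 40; 6.8 0 -0.3 0 40; 6.8 0 -0.1 0 40", grip_force=30)

```text
time_s: 8.9
eef_pos: [576.7, -210.0, 67.6]
ee_rot: [-0.0, 0.99, 0.142, 0.0]
force: [-0.5, 0.4, -2.6]
grip_width: 0.577
```

```bash
python3 -c "
from tilt import *
rel([(*crate(-32.4,-40),63,16.3)])
e=readout.sense()['eef_pos']; P,p=tilt(e+[0,0,18.7]); print(crate(-40,-40))"
```

```text
t 8.9 tcp [ 576.7 -210.    67.6] xang 16.3 F [-0.5  0.4 -2.6] grip 0.577 zax [ 0.  0. -1.]
[ 0.01 -0.02  0.46] twist 0.0 for [ 576.7 -209.8   63.    16.3]
side 96 215
scene 0 492
axis xy at grasp [ 570.72 -209.36] s 72.77947937664962 tilt deg crate x,y [0.96 3.06] res 1.2468730675233388 803
[ 569.43 -211.92]
```

>>> step_arm(plan="0 0 0.15 0 40; 0 0 0.3 0 40; 0 0 0.4 0 40; 0 0 0.45 0 40; 0 0 0.45 0 40")

```text
time_s: 9.5
eef_pos: [576.8, -210.0, 63.1]
ee_rot: [0.0, 0.99, 0.142, 0.0]
force: [-0.7, 0.8, 0.9]
grip_width: 0.578
```

>>> step_arm(plan="0 0 0.05 0 40; 0 0 0.08 0 40; 0 0 0.08 0 40")

```text
time_s: 9.8
eef_pos: [577.1, -210.0, 62.9]
ee_rot: [0.0, 0.99, 0.142, 0.0]
force: [-1.7, 0.9, 6.1]
grip_width: 0.577
```

Contact is firm (6 N). I release gently and rise.

>>> step_arm(plan="0 0 0 0 60; 0 0 0 0 62; 0 0 0 0 66; 0 0 0 0 70; 0 0 0 0 72; 0 0 -2 0 72; 0 0 -6 0 72; 0 0 -11 0 72; 0 0 -16 0 72; 0 0 -19 0 72")

```text
time_s: 10.8
eef_pos: [577.2, -210.2, 256.4]
ee_rot: [0.002, 0.99, 0.142, 0.002]
force: [0.5, 0.0, -0.1]
grip_width: 0.719
```

```bash
python3 -c "
from h import *
g=np.array([546.3,218.2,69.5])+72*np.array([-.418,.0625,.906])
rel([(g[0],g[1],265,-8.5)]); print(g)
im,d=cams.capture('wrist'); cv2.imwrite('pics/w2.png',im[:,:,::-1])"
```

```text
t 10.8 tcp [ 577.2 -210.2  256.4] xang 16.3 F [ 0.5  0.  -0.1] grip 0.719 zax [ 0.004 -0.003 -1.   ]
[  6.34 -43.25  -1.  ] twist 24.8 for [516.2 222.7 265.   -8.5]
[516.204 222.7   134.732]
```

View pics/w2.png

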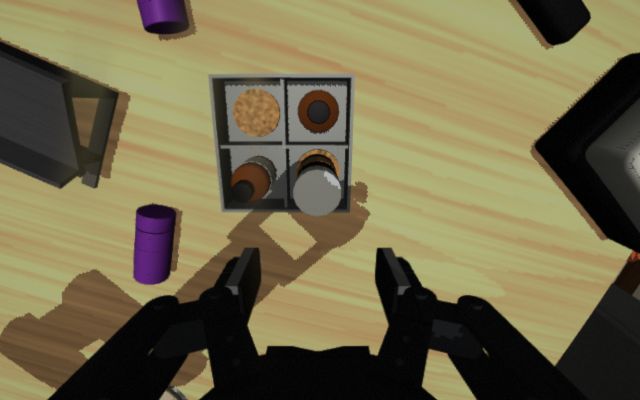

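The first jar stands upright on its pad in cell 0 (px 317,185), with both bottles in place (253,180 and 318,112). The remaining free pad is at (257,112). Next is the second jar.

>>> step_arm(plan="0 0 -1 0 75; 0.7 -4.9 -1 5 75; 1.4 -9.8 -1 10 75; 2.1 -14.7 -1 15 75; 2.8 -19.6 -1 20 75; 3.6 -24.5 -1 24.8 75; 4.3 -29.4 -1 24.8 75; 5 -34.3 -1 24.8 75; 5.7 -39.2 -1 24.8 75; 6.3 -43.2 -1 24.8 75")

```text
time_s: 11.85
eef_pos: [514.4, 224.7, 261.0]
ee_rot: [0.0, 0.997, -0.073, -0.001]
force: [0.8, 0.1, 0.1]
grip_width: 0.758
```

>>> step_arm(plan="0 0 0 0 75; 0 0 0 0 75; 0 0 0 0 75")

```text
time_s: 12.15
eef_pos: [515.7, 221.3, 261.4]
ee_rot: [0.0, 0.997, -0.074, -0.001]
force: [0.4, -0.4, -0.5]
grip_width: 0.746
```

```bash
python3 -c "
from h import *
rel([(516.2,222.7,116,-8.5)])
im,d=cams.capture('wrist'); cv2.imwrite('pics/w3.png',im[:,:,::-1])
i=cams.camera_info('wrist')
for r in spotter.regions_of('wrist','jar_a'): print(r['conf'],r['extent'])
print(proj('wrist',[[516.2,222.7,134.7],[502,225,168]]))"
```

```text
t 12.2 tcp [515.7 221.3 261.4] xang -8.5 F [ 0.4 -0.4 -0.5] grip 0.746 zax [-0.001 -0.001 -1.   ]
[ 0.04 -0.16 14.54] twist -0.0 for [516.2 222.7 116.   -8.5]
0.86 [493.3, 218.1, 43.8, 76.8]
0.72 [632.5, 77.5, 15.1, 38.9]
0.65 [317.6, 9.1, 44.7, 15.5]
0.62 [628.6, 20.9, 22.8, 41.7]
0.6 [318.1, 181.6, 59.8, 104.7]
[[315.48333373 192.1983668 ]
 [315.09497025 218.79745237]]
```

The detection (318,182) agrees with the projected jar within 1 mm or so. Descending.

>>> step_arm(plan="0 -0.1 4 0 75; 0 -0.1 8 0 75; 0 -0.1 12 0 75; 0 -0.1 14.5 0 75; 0 -0.1 14.5 0 75; 0 -0.1 14.5 0 40; 0 -0.1 14.5 0 40; 0 -0.1 14.5 0 40; 0 -0.1 14.5 0 40; 0 -0.1 14.5 0 40", grip_force=30)

```text
time_s: 13.25
eef_pos: [516.4, 223.3, 118.2]
ee_rot: [-0.0, 0.997, -0.074, 0.001]
force: [0.2, -0.5, 6.3]
grip_width: 0.581
```

```bash
python3 -c "
from h import *
rel([(*crate(-150,-40),220,16.3)])"
```

```text
t 13.2 tcp [516.4 223.3 118.2] xang -8.5 F [ 0.2 -0.5  6.3] grip 0.581 zax [ 0.002  0.    -1.   ]
[  1.67  46.87 -10.2 ] twist -24.8 for [ 463.9 -242.8  220.    16.3]
```

>>> step_arm(plan="0 0 -3 0 40; 0 0 -7 0 40; 0 0 -10.2 0 40; 0 5 -10.2 0 40; 0.3 10 -10.2 -6 40; 0.6 15 -10.2 -12 40; 0.9 20 -10.2 -18 40; 1.1 25 -10.2 -24.8 40; 1.3 30 -10.2 -24.8 40; 1.5 35 -10.2 -24.8 40")

```text
time_s: 14.25
eef_pos: [478.5, -126.0, 219.1]
ee_rot: [-0.0, 0.99, 0.142, 0.0]
force: [1.4, -0.9, -0.5]
grip_width: 0.578
```

>>> step_arm(plan="0 0 0 0 40; 0 0 0 0 40; 0 0 0 0 40")

```text
time_s: 14.55
eef_pos: [479.3, -123.3, 219.0]
ee_rot: [-0.0, 0.99, 0.143, -0.0]
force: [0.3, 0.2, -1.7]
grip_width: 0.58
```

```bash
python3 -c "
from h import *
rel([(*crate(-150,-40),68,16.3),(*crate(-135,-40),68,16.3),(*crate(-107,-40),68,16.3)])"
```

```text
t 14.6 tcp [ 479.3 -123.3  219. ] xang 16.4 F [ 0.3  0.2 -1.7] grip 0.580 zax [-0.  0. -1.]
[-4.85 11.03 15.09] twist 0.1 for [ 463.9 -242.8   68.    16.3]
[-3.35 11.03 15.09] twist 0.1 for [ 478.3 -238.6   68.    16.3]
[-0.55 11.04 15.09] twist 0.1 for [ 505.1 -230.7   68.    16.3]
```

>>> step_arm(plan="-2.5 4.5 0 0 40; -4.9 9 0 0 40; -4.9 11 3.5 0 40; -4.9 11 8 0 40; -4.9 11 12 0 40; -4.9 11 15.1 0 40; -4.9 11 15.1 0 40; -4.1 11 15.1 0 40; -3.5 11 15.1 0 40; -3.1 11 15.1 0 40", grip_force=20)

```text
time_s: 15.55
eef_pos: [480.7, -239.1, 70.2]
ee_rot: [0.001, 0.99, 0.143, -0.001]
force: [-10.4, -4.3, 5.8]
grip_width: 0.574
```

```bash
python3 -c "
from tilt import *
rel([(*crate(-107,-40),68,16.3)])
e=readout.sense()['eef_pos']; tilt(e+[0,0,18.7])"
```

```text
t 15.6 tcp [ 480.7 -239.1   70.2] xang 16.5 F [-10.4  -4.3   5.8] grip 0.574 zax [-0. -0. -1.]
[ 2.58 -0.11  0.22] twist 0.2 for [ 505.1 -230.7   68.    16.3]
side 100 354
scene 0 636
axis xy at grasp [ 480.42 -238.83] s 74.69003807496352 tilt deg crate x,y [-23.59   0.34] res 0.8897424794370448 1090
```

Centred in the grip and starting to right. I keep pushing in small steps.

>>> step_arm(plan="0.4 0 0.1 0 40; 0.8 0 0.2 0 40; 1.2 0 0.2 0 40; 1.6 0 0.2 0 40; 2.0 0 0.2 0 40; 2.3 0 0.2 0 40; 2.6 0 0.2 0 40; 2.8 0 0.2 0 40; 3.0 0 0.2 0 40; 3.0 0 0.2 0 40")

```text
time_s: 16.65
eef_pos: [509.7, -230.5, 67.9]
ee_rot: [0.001, 0.99, 0.143, -0.0]
force: [-6.4, -2.2, 1.8]
grip_width: 0.576
```

```bash
python3 -c "
from tilt import *
rel([(*crate(-107,-40),68,16.3)])
e=readout.sense()['eef_pos']; tilt(e+[0,0,18.7])"
```

```text
t 16.6 tcp [ 509.7 -230.5   67.9] xang 16.4 F [-6.4 -2.2  1.8] grip 0.576 zax [ 0. -0. -1.]
[-0.44 -0.11 -0.01] twist 0.1 for [ 505.1 -230.7   68.    16.3]
side 202 416
scene 123 481
axis xy at grasp [ 521.66 -223.23] s 61.60300195169453 tilt deg crate x,y [28.47  4.46] res 3.46425156207939 1222
```

The fit is contaminated by the jar already in cell 0, so I restrict the points to outside the crate.

```bash
sed -i 's/ok=(rr<60)/out=((P[:,:2]-CR)@[np.cos(CY),np.sin(CY)]<-84) if g[0]<530 else True; ok=(rr<60)\&out/' tilt.py; python3 -c "
from tilt import *
e=readout.sense()['eef_pos']; tilt(e+[0,0,18.7])"
```

```text
side 94 316
scene 0 381
axis xy at grasp [ 502.6  -232.09] s 72.4301130974489 tilt deg crate x,y [-2.33  0.5 ] res 0.9384091041391933 791
```

>>> step_arm(plan="0.1 0 0 0 40; 0.2 0 0 0 40; 0.3 0 0 0 40; 0.3 0 0 0 40")

```text
time_s: 17.25
eef_pos: [512.4, -229.8, 68.0]
ee_rot: [0.001, 0.99, 0.143, -0.0]
force: [-6.2, -2.1, 2.7]
grip_width: 0.576
```

```bash
python3 -c "
from tilt import *
e=readout.sense()['eef_pos']; P,p=tilt(e+[0,0,18.7])
dx=(e[:2]-p[:2])@[np.cos(CY),np.sin(CY)]; print('dx',dx)
a=crate(40+dx,40); rel([(*crate(-60,-40),185,16.3),(*a,185,16.3),(*a,66.5,16.3),(*a,63,16.3)])
im,d=cams.capture('scene')
for r in spotter.regions_of('scene','pad_a'): Q=cloud('scene',r['pixels'],d); print(r['conf'],Q.mean(0) if len(Q) else 0)"
```

```text
side 103 304
scene 0 315
axis xy at grasp [ 505.27 -230.66] s 72.58254170101277 tilt deg crate x,y [0.52 1.12] res 0.9670479161581813 722
dx 7.113687937827551
t 17.4 tcp [ 512.4 -229.7   68. ] xang 16.4 F [-6.3 -1.9  2.2] grip 0.576 zax [ 0. -0. -1.]
[  3.97  -0.08 -11.7 ] twist 0.1 for [ 550.2 -217.5  185.    16.3]
[ 14.69  -8.06 -11.73] twist 0.1 for [ 630.6 -110.7  185.    16.3]
[14.7  -8.08  0.12] twist 0.1 for [ 630.6 -110.7   66.5   16.3]
[14.7  -8.08  0.47] twist 0.1 for [ 630.6 -110.7   63.    16.3]
0.82 [ 626.44 -103.75   10.36]
0.66 [575.1  176.93  62.77]
0.45 [ 559.02 -143.4    70.45]
```

>>> step_arm(plan="-0.3 0 0 0 40; -0.3 0 -4 0 40; -0.3 0 -8.5 0 40; -0.3 0 -11.7 0 40; 4 -2.2 -11.7 0 40; 8 -4.4 -11.7 0 40; 12 -6.6 -11.7 0 40; 14.7 -8.1 -11.7 0 40; 14.7 -8.1 -11.7 0 40; 14.7 -8.1 -11.7 0 40", grip_force=30)

```text
time_s: 18.45
eef_pos: [630.7, -109.4, 183.7]
ee_rot: [0.0, 0.99, 0.143, 0.0]
force: [-0.9, -1.0, -0.5]
grip_width: 0.582
```

```bash
python3 -c "
from h import *
a=crate(47.1,40); rel([(*a,67,16.3),(*a,63,16.3)])
im,d=cams.capture('side'); cv2.imwrite('pics/s5.png',cv2.resize(im[90:290,260:440,::-1],None,fx=2.8,fy=2.8))"
```

```text
t 18.4 tcp [ 630.7 -109.4  183.7] xang 16.4 F [-0.9 -1.  -0.5] grip 0.582 zax [ 0.001 -0.    -1.   ]
[-0.06  0.11 11.67] twist 0.1 for [ 630.6 -110.7   67.    16.3]
[-0.06  0.11 12.07] twist 0.1 for [ 630.6 -110.7   63.    16.3]
```

View pics/s5.png

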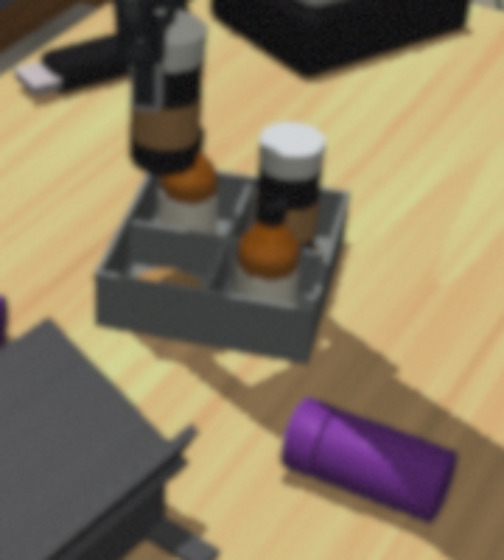

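Jar 1 stands upright in cell 0 (290,190). Jar 2 is held upright above the crate (165,110), over the cell with the free pad (170,275). Lowering.

>>> step_arm(plan="0 0.1 3.5 0 40; 0 0.1 7 0 40; 0 0.1 9.5 0 40; 0 0.1 10.8 0 40; 0 0.1 11.4 0 40; 0 0.1 11.7 0 40; 0 0.1 11.9 0 40; 0 0.1 11.9 0 40")

```text
time_s: 19.3
eef_pos: [631.0, -111.3, 64.9]
ee_rot: [0.0, 0.99, 0.142, 0.001]
force: [-0.4, -0.3, -2.5]
grip_width: 0.578
```

>>> step_arm(plan="0 0 0.05 0 40; 0 0 0.1 0 40; 0 0 0.1 0 40")

```text
time_s: 19.6
eef_pos: [630.7, -111.1, 63.2]
ee_rot: [0.0, 0.99, 0.142, 0.0]
force: [-0.2, -0.3, -1.0]
grip_width: 0.578
```

>>> step_arm(plan="0 0 0.05 0 40; 0 0 0.1 0 40; 0 0 0.1 0 40")

```text
time_s: 19.9
eef_pos: [631.0, -111.1, 63.0]
ee_rot: [0.0, 0.99, 0.142, 0.001]
force: [-0.8, 1.8, 5.9]
grip_width: 0.578
```

Contact. Release and rise.

>>> step_arm(plan="0 0 0 0 60; 0 0 0 0 62; 0 0 0 0 66; 0 0 0 0 70; 0 0 0 0 72; 0 0 -2 0 72; 0 0 -6 0 72; 0 0 -11 0 72; 0 0 -16 0 72; 0 0 -20 0 72")

```text
time_s: 20.9
eef_pos: [630.7, -111.1, 265.4]
ee_rot: [0.001, 0.99, 0.142, 0.001]
force: [0.2, -0.0, -0.2]
grip_width: 0.72
```

>>> step_arm(plan="-4 0 0 0 72; -8 0 0 0 72; -12 0 0 0 72; -16 0 0 0 72; -16 0 0 0 72; -16 0 0 0 72")

```text
time_s: 21.5
eef_pos: [477.1, -156.4, 262.6]
ee_rot: [0.0, 0.99, 0.142, 0.001]
force: [0.5, 0.7, -0.3]
grip_width: 0.719
```

```bash
python3 -c "
from h import *
np.set_printoptions(precision=1,suppress=True)
rel([])
for c in ['scene','side']:
    im,d=cams.capture(c); cv2.imwrite('pics/f_%s.png'%c,im[:,:,::-1])
    for t in ['jar_a','bottle_a']:
        for r in spotter.regions_of(c,t):
            Q=cloud(c,r['pixels'],d); print(c,t,round(r['conf'],2),np.round(r['extent']),np.percentile(Q,[3,50,98],axis=0).ravel() if len(Q) else 0)
a=cv2.imread('pics/f_scene.png')[100:345,200:480];b=cv2.imread('pics/f_side.png')[120:400,130:460]
a=cv2.resize(a,(400,350));b=cv2.resize(b,(400,350));cv2.imwrite('pics/fin.png',np.hstack([a,b]))
"
```

```text
t 21.5 tcp [ 477.1 -156.4  262.6] xang 16.3 F [ 0.5  0.7 -0.3] grip 0.719 zax [ 0. -0. -1.]
scene jar_a 0.78 [259. 269.  28.  56.] [ 552.9 -237.1   27.   583.1 -223.6   92.4  597.  -192.4  116.7]
scene jar_a 0.71 [257. 198.  51.  36.] [360.3 -41.5  12.5 419.3 -29.6  41.  460.8   1.3  51.7]
scene jar_a 0.64 [317. 249.  30.  54.] [ 607.3 -138.    25.4  635.4 -126.7   92.8  650.3  -91.8  116.9]
scene jar_a 0.64 [432. 206.  53.  38.] [699.2 143.9   9.7 755.7 165.   40.3 804.2 198.1  51.5]
scene jar_a 0.62 [398. 243.  54.  26.] [695.9 -14.1  16.4 741.7  12.8  42.4 790.   44.7  51.4]
scene jar_a 0.58 [285. 279. 115. 100.] [ 527.9 -259.5    2.6  611.7 -208.4   30.5  695.   -68.3   51.6]
scene bottle_a 0.94 [274. 244.  34.  47.] [ 539.  -156.1   21.6  561.3 -144.7   73.8  571.9 -123.5  110.3]
side jar_a 0.87 [321. 172.  22.  44.] [ 598.9 -127.8   36.3  613.7  -95.4   87.1  641.   -86.3  115.4]
side jar_a 0.71 [234. 206.  60.  27.] [683.3   4.4  15.  726.   39.1  40.1 776.5  66.6  50.2]
side jar_a 0.65 [391. 251.  67.  51.] [355.2 -27.2   8.4 402.3   2.4  40.3 456.   12.2  50. ]
side jar_a 0.64 [364. 156.  30.  48.] [ 545.  -370.    -0.6  558.6 -197.8   94.2  671.2 -184.2  115.5]
side jar_a 0.6 [174. 243.  53.  48.] [696.5 159.7  24.5 741.3 190.7  44.1 800.4 216.1  50.5]
side jar_a 0.53 [353. 179.  24.  43.] [ 524.4 -141.8   34.9  540.7 -123.1   69.7  564.4 -111.2  108.8]
side bottle_a 0.87 [331. 153.  17.  39.] [ 623.3 -195.5   28.   634.1 -183.    80.   655.3 -174.2  108.8]
side bottle_a 0.6 [356. 180.  22.  44.] [ 524.5 -138.8   35.   541.1 -122.9   69.9  564.2 -111.2  108.8]
```

View pics/fin.png

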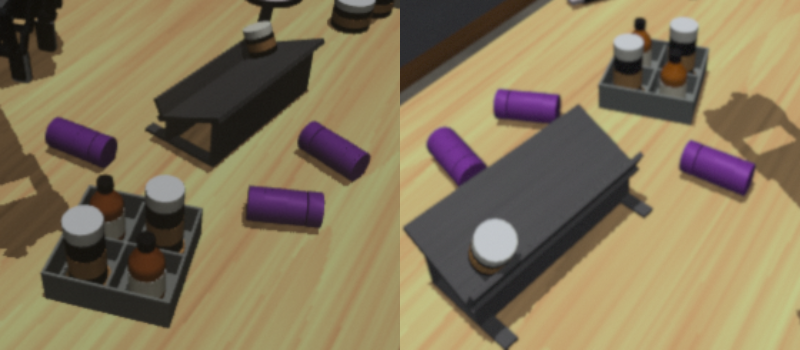

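Both jars stand upright, one to a cell (left half: 85,245 and 165,210). Lid tops are at z≈115–117 (expected 115), so they are resting on the pads. The bottles and the short jar (258,38) are in place, and the arm is clear.

```bash
python3 -c "
from rig import workorder
print(workorder.finish_job())"
```

```text
the job is handed in; nothing more can be done
None
```

Both tall jars now stand upright in the crate, one in cell 0 and one in cell 3, each on its cork pad. The job was handed in at about 22 s of the 59 s allowed.

**How it was done:** I gripped each jar from above as it leaned. I then stood it upright by pushing its base gently against the outside of the crate wall, at about 6–11 N. Each was lowered until I felt contact of about 6 N, then released.

**Last checks:**
- **Jars:** both look upright in the two camera views. Their lid tops are at about 115–117 mm, where 115 mm is expected for a jar resting on its pad.
- **Bottles and short jar:** both bottles read the same positions as at the start, within a couple of mm. The short jar still looks in place on the display; I did not re-measure it.
- **Arm:** clear of everything, with no force on the wrist.

**Checks that disagreed:**
- While jar 1 was being lowered, one fit showed a 3° sideways lean. I put this down to the bottle next to it, and later pictures show the jar upright.
- One tilt fit on jar 2 was wrong because it picked up jar 1. I redid it with points outside the crate only.
- Each jar slid about 7 mm in the grip while being pushed upright. I corrected for this when placing it.

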